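# Shut the reflow oven and start it

### The arm

A 6-joint arm with a two-finger parallel gripper is mounted at the origin on the work surface. World frame = base frame: x ahead of the robot, y to its left, z up, the work surface at z = 0. Lengths are in mm, angles in rad, forces in N, time in s.
With the tool pointing down it reaches from about 275 to 750 mm from the base axis. Payload 10.2 kg.
Tool frame: the origin (TCP) lies at the very end of the fingers, on their centre line; the grasp point (between the pads) lies r.grip_depth behind it (r.grip_depth is the distance from the TCP to the grasp point, in mm); z points along the fingers, y is the line along which they close (so a half turn about z gives the same grasp; the last joint's range is limited). The gripper opens to 85 mm and grips with 20 to 120 N. Pads are 22 mm wide; open, the fingers measure 114 mm over their backs; the gripper's body (76 mm by 85 mm) begins 54 mm behind the grasp point. The pads swing forward as they close: fully open they stand 13 mm farther back than shut.
Start: joints at [-1.573, 0.313, 1.498, -0, 1.331, -0.223], TCP at [114.967, -512.263, 231.294] pointing down, gripper open.
Joint ranges: [-2.94, 2.94], [-0.97, 2.17], [0.19, 2.56], [-1.23, 4.37], [0.02, 3.11], [-2.88, 2.88]. Speed limits (rad/s): [2.39, 2.39, 3.01, 3.14, 3.14, 3.14].

### API

Orientations are given as a unit quaternion [w, x, y, z].
In Python, from plant import sensors, camera, ticket, r gives the robot as it stands.
- The arm moves only by the tool jog_arm, never from a script. Its argument "increments" is a list of rows, each an object of numbers: "hand": the finger opening in cm, from 0 to 8.54; "tx", "ty", "tz": the shift along the tool's x, y, z in cm; "twist": the turn about the tool's z in degrees. In form: [{"hand": .., "tx": .., "ty": .., "tz": .., "twist": ..}, ...]. A call has 1 to 20 rows; each row shifts and turns the commanded pose from where the row before left it, along the tool's axes as they then stand; what a row does not reach is not made up. A row lasts 1/12 s, in which the tool goes at most 41.7 mm and 7.16 degrees, less where a joint would pass 70% of its speed; a pose out of reach is approached as far as the arm can. A call with a gripper value outside its range is refused whole. The fingers move at their own pace and stop on an object; the grip force is fixed at half the most. Time passes only in rows, so rows that do not move let the fingers close. It gives the time, the measured TCP pose, the force, the opening and the grip force at its end, in the units of the state.
- sensors.read_state(): the state, without advancing time (a new reading comes with each control period).
- camera(name): name is "side" or "top"; returns a dict with "color" (384x512x3 uint8, red, green, blue), "K" (3x3 intrinsics, pixels), "D" ([k1, k2, p1, p2, k3] as OpenCV has them; the pictures are not rectified), "rvec" (rotation vector, rad) and "tvec" (3), from world to camera coordinates, as OpenCV has them. Camera axes: x right, y down, z forward; pixel columns grow to the right and rows downward; lengths in mm; the calibration is good to about 2 mm. A picture is of the moment at which its call begins. There is no depth.
- ticket.hand_in(): hands the job in; it is judged then, once.
The state is a dict: "t": time; "qpos": joint angles; "dq": joint speeds; "joint_torque": joint torques, N m; "tool_pos": TCP position; "eef_rot": TCP orientation; "wrist_force": force on the tool from outside, world axes, zero at the start; "torque": the same for the moment, N m; "gripper_width": finger opening in mm; "grasp_force": force on a finger pad.
Only numpy, scipy, OpenCV 4.12 (cv2) and the standard library are available. Lean on these libraries where they do the work, as an engineer would, in place of code of your own. Each camera call takes 0.05 s, during which the arm holds its last target. There are 200 camera calls.

### The job

The reflow oven's drawer has been left open with a circuit board lying on its wire rack. With the fingertips, push the drawer gently all the way shut, without touching the board or shaking it out of its place, and only then press the round start button on the oven's sloping panel fully down and let it go. Pinch or lift nothing, and leave the things standing around the oven alone.

Things in the scene. Friction and masses are not known exactly. Their poses are not given: they have to be found in the camera images.
- oven: Benchtop reflow oven, grey, 310 wide (y), 300 deep (x), 175 high; cannot move. Origin: centre of its underside, on the work surface; z up; front looks along its -x, to the robot. Upright front face at x = -150 mm up to 125 high, with the drawer; then a panel slopes back to x = -50 at 175 high (display, four flat printed dummy keys, round start button); flat top behind.
- drawer (a joint): How far the oven drawer is pulled out, in m: 0 = shut (front plate's gasket on the oven's front); starts 0.08 to 0.125 out. Slides along the oven's x: pushing along the oven's +x shuts it. Weighs 0.9 kg, drags with about 2 N, stays where it is left; at the end a stop with a slightly springy gasket.
- handle (a point): Middle of the drawer's handle: level dark bar, 10 mm thick, 110 long (along y), on a stub at each end, 57 mm above the work surface, nothing below it. Its axis is 36 mm before the drawer's aluminium front plate (262 wide, 29 to 105 mm high, 12 thick); drawer shut, 50 mm before the oven's front face (oven x = -200 mm). Moves with the drawer; axes as the oven's.
- rack (a point): Point on top of the drawer's wire rack, about where the middle of the board lies: 45 mm above the work surface, 75 mm behind the back of the drawer's front plate, mid-width. Moves with the drawer; axes as the oven's. The rack is 200 deep, 204 wide between runners that rise 5 mm.
- board: Loose circuit board, green, 80 (x) by 100 (y) mm, 4 thick, with black chips and a white connector (10 mm high overall), 60 g, lying flat on the rack within 27 mm (x) and 12 mm (y) of rack. Origin: centre of its underside; z up.
- start (a joint): How far the start button is pressed, in m: 0 = up, 0.006 = fully down; springs back by itself. It takes about 1.5 N to start and 5 N to press fully.
- start_top (a point): Middle of the top of the start button: round grey cap, 28 mm diameter, on a round black collar of 44 mm, right of the display on the sloping panel. Its z axis is the button's axis, square to the panel, pointing out (26.6 degrees off vertical, towards the oven's front); the cap goes down along -z and stands 10 mm above the collar when up, 4 mm when down.
- spool: Spool of solder wire, aluminium, 60 diameter, 48 high, standing near the drawer's left side. Origin: centre of its underside. To be left alone.
- flux: Small amber bottle with black cap, 36 diameter, 75 high, standing near the drawer's right side. Origin: centre of its underside. To be left alone.
- notes: Pale block of paper notes, 76 x 76 x 28 high, lying farther out on the left. Origin: centre of its underside. To be left alone.
There are look-alikes about, which are no part of the job. Leave any blue, purple or yellow look-alike of the board alone.

How it is judged:
By the outcome, as a careful person would: the job done as asked, in the order asked, and still so for the second after the job is handed in, with the robot touching nothing.
It also fails if it takes over 45 s, if anything falls off the work surface, if the arm or the gripper's body presses on something with over 40 N, if the wrist force passes 120 N, or if a joint passes its speed limit or range.

## Working session

There is one attempt and no reset: what is moved stays moved. The work goes in short steps, Python scripts to look and compute and a tool call to move; the robot and the scene stay as the last step left them, time stands still between calls to the robot, and variables do not carry over. Pictures are saved under pics/ and viewed, at most 10 in all, crops included, and the job is handed in when it is done.

Besides the shell and the picture viewer there is one more tool, called after ">>>" as a command line: name --argument value ..., lists and objects as JSON in quotes. jog_arm: Moves the arm, as the interface text tells. Its arguments: {"type":"object","properties":{"increments":{"type":"array"}},"required":["increments"]}

```bash
mkdir -p pics; ls; python3 - <<'E'
from plant import sensors, camera, r
import cv2,numpy as np
s=sensors.read_state(); print(s, r.grip_depth)
for n in("side","top"):
    c=camera(n); cv2.imwrite(f"pics/{n}0.png",cv2.resize(c["color"][:,:,::-1],(800,600),interpolation=cv2.INTER_CUBIC))
    np.savez(f"{n}0.npz",**c)
    R=cv2.Rodrigues(np.array(c["rvec"]))[0]; print(n,c["K"],c["D"],-R.T@np.array(c["tvec"]).ravel(),R[2])
E
```

```text
pics
{'t': 0.0, 'qpos': array([-1.57340256e+00,  3.13458996e-01,  1.49849639e+00, -3.21283757e-06,
        1.33102909e+00, -2.23394547e-01]), 'dq': array([ 0.0005416 , -0.00146585,  0.00154459, -0.00083169,  0.00010037,
        0.00093328]), 'joint_torque': array([ 2.76197723e-03, -4.12269759e+01, -2.59738469e+01, -4.48222306e-05,
        4.21507575e-03, -2.50346218e-06]), 'tool_pos': array([ 114.96529884, -511.96401642,  230.70816283]), 'eef_rot': array([-6.91651739e-04,  9.93912468e-01,  1.10170422e-01,  7.69210746e-05]), 'wrist_force': array([ 0.58924047,  0.16343754, -0.26558677]), 'torque': array([-0.01064016,  0.02801131, -0.00337722]), 'grasp_force': 0.0, 'gripper_width': 85.62998051110158} 18.700000000000003
side [[390.10553401   0.         260.87840986]
 [  0.         390.10553401 200.9809092 ]
 [  0.           0.           1.        ]] [-0.10124768  0.          0.          0.          0.        ] [308.24625277 627.22664537 728.3550632 ] [ 0.31912042 -0.66953906 -0.67073065]
top [[457.04161225   0.         257.77487765]
 [  0.         457.04161225 185.20267347]
 [  0.           0.           1.        ]] [-0.00853649  0.          0.          0.          0.        ] [ 482.83681981   52.8226367  1375.93386727] [ 0.07609338 -0.01035723 -0.9970469 ]
```

View pics/side0.png

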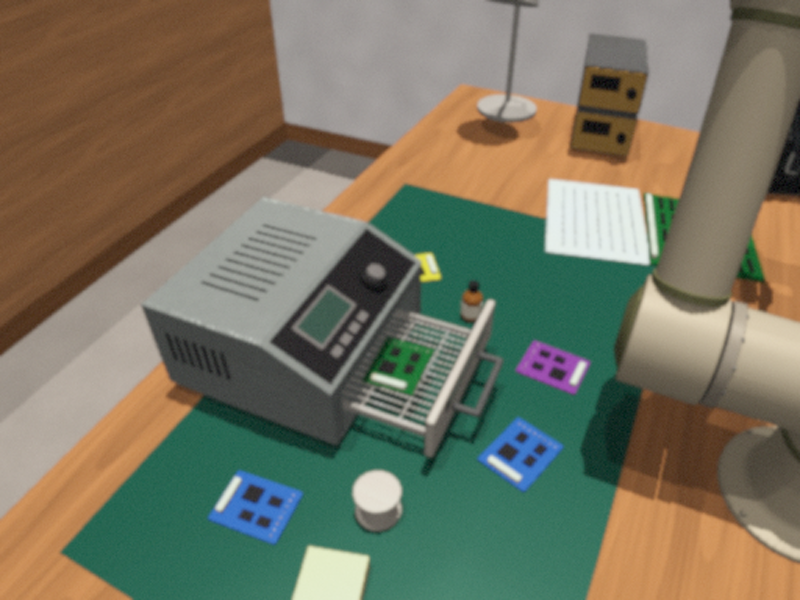

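View pics/top0.png

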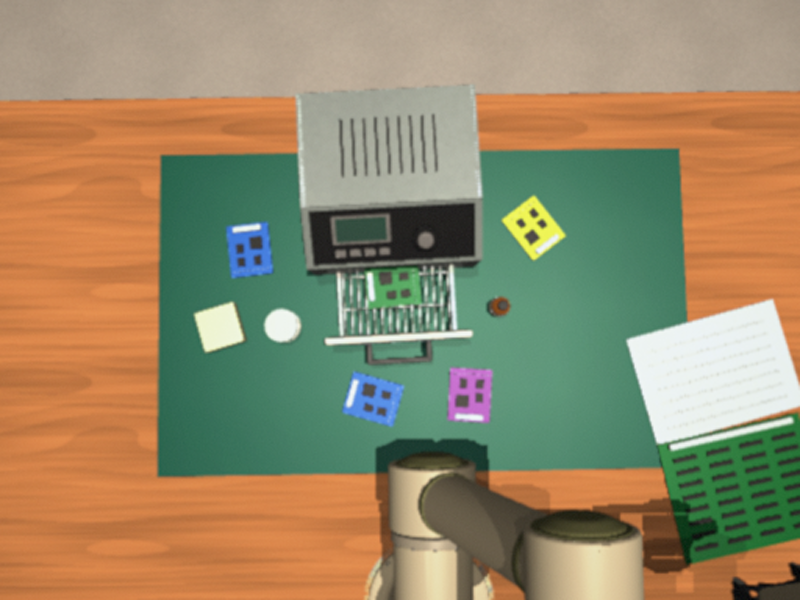

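The side view shows the oven at (290,310), the drawer open with the handle at (485,385), and the button at (375,270). The top view shows the handle bar at (367–432,359), the plate at (326–471,338), the button at (426,240), and the flux bottle at (499,306). The spool is at (282,325), and a blue and a purple board lie in front of the drawer.

```bash
cat > h.py <<'E'
import cv2,numpy as np
def ray(c,p):
    p=(np.array(p,float)+.5)/1.5625-.5
    n=cv2.undistortPoints(p.reshape(1,1,2),c["K"],c["D"]).ravel()
    R=cv2.Rodrigues(c["rvec"])[0]; return -R.T@c["tvec"].ravel(), R.T@np.array([*n,1])
def onz(c,p,z):
    o,d=ray(c,p); return o+d*(z-o[2])/d[2]
def two(a,p,b,q):
    o,d=ray(a,p);o2,e=ray(b,q)
    s=np.linalg.lstsq(np.c_[d,-e],o2-o,rcond=None)[0]
    A,B=o+d*s[0],o2+e*s[1]; return (A+B)/2,np.linalg.norm(A-B)
E
python3 - <<'E'
from h import *
np.set_printoptions(precision=1,suppress=True)
t=np.load("top0.npz");s=np.load("side0.npz")
for n,p,z in[("backL",(298,93),175),("backR",(472,86),175),("ridgeL",(303,207),175),("ridgeR",(480,202),175),("frontL",(308,268),125),("frontR",(481,262),125),("plateL",(326,343),105),("plateR",(471,335),105),("barL",(367,362),57),("barR",(432,358),57),("spool",(282,325),48),("flux",(499,305),75),("blue",(373,398),8),("purp",(470,395),8)]: print(n,onz(t,p,z))
print("btn",two(t,(426,239),s,(375,269)), onz(t,(426,239),150))
# button by masks: crop intensities
for n,c,(u,v) in(("t",t,(272,153)),("s",s,(240,172))):
    g=cv2.cvtColor(c["color"],cv2.COLOR_RGB2GRAY)[v-10:v+11,u-11:u+12]; m=(g>85).astype(np.uint8)
    k,l,st,ce=cv2.connectedComponentsWithStats(m); i=l[10,11]; print(n,st[i],ce[i]+[u-11,v-10])
E
```

```text
backL [917.  215.6 175. ]
backR [925.3 -84.6 175. ]
ridgeL [718.1 208.1 175. ]
ridgeR [722.2 -93.3 175. ]
frontL [619.2 206.4 125. ]
frontR [625.  -98.5 125. ]
plateL [487.2 177.8 105. ]
plateR [497.1 -79.8 105. ]
barL [451.3 107.6  57. ]
barR [456.6 -12.   57. ]
spool [522.  264.7  48. ]
flux [ 551.2 -135.5   75. ]
blue [381.9  99.1   8. ]
purp [384.3 -85.4   8. ]
btn (array([661.3,  -0.1, 169.6]), np.float64(0.9720924761859098)) [663.7  -1.1 150. ]
t [ 7  6  9 10 76] [272.  153.4]
s [ 6  7 11  9 84] [240.2 173. ]
```

>>> jog_arm --increments '[{"hand":0,"tx":0,"ty":0,"tz":0,"twist":5.5},{"hand":0,"tx":0,"ty":0,"tz":0,"twist":5.6},{"hand":0,"tx":0.9,"ty":-1.6,"tz":0,"twist":0},{"hand":0,"tx":1.7,"ty":-3.0,"tz":0,"twist":0},{"hand":0,"tx":1.7,"ty":-3.1,"tz":0,"twist":0},{"hand":0,"tx":1.7,"ty":-3.1,"tz":0,"twist":0},{"hand":0,"tx":1.7,"ty":-3.1,"tz":0,"twist":0},{"hand":0,"tx":1.7,"ty":-3.1,"tz":0,"twist":0},{"hand":0,"tx":1.7,"ty":-3.1,"tz":0,"twist":0},{"hand":0,"tx":1.7,"ty":-3.1,"tz":0,"twist":0},{"hand":0,"tx":1.7,"ty":-3.1,"tz":0,"twist":0},{"hand":0,"tx":1.7,"ty":-3.1,"tz":0,"twist":0},{"hand":0,"tx":1.7,"ty":-3.1,"tz":0,"twist":0},{"hand":0,"tx":1.7,"ty":-3.1,"tz":0,"twist":0},{"hand":0,"tx":1.7,"ty":-3.1,"tz":0,"twist":0},{"hand":0,"tx":1.7,"ty":-3.1,"tz":0,"twist":0},{"hand":0,"tx":1.7,"ty":-3.1,"tz":0,"twist":0},{"hand":0,"tx":1.7,"ty":-3.1,"tz":0,"twist":0},{"hand":0,"tx":1.7,"ty":-3.1,"tz":0,"twist":0},{"hand":0,"tx":0,"ty":0,"tz":0,"twist":0}]'

```text
t: 1.77
tool_pos: [383.1, 10.6, 231.1]
eef_rot: [-0.001, 1.0, 0.017, 0.0]
wrist_force: [1.5, -1.3, 0.1]
gripper_width: 0.1
grasp_force: 0.0
```

>>> jog_arm --increments '[{"hand":0,"tx":0,"ty":0,"tz":0,"twist":0},{"hand":0,"tx":0.6,"ty":-1.0,"tz":1.0,"twist":0},{"hand":0,"tx":0.6,"ty":-1.2,"tz":2.0,"twist":0},{"hand":0,"tx":0.6,"ty":-1.0,"tz":2.5,"twist":0},{"hand":0,"tx":0,"ty":0,"tz":2.5,"twist":0},{"hand":0,"tx":0,"ty":0,"tz":2.5,"twist":0},{"hand":0,"tx":0,"ty":0,"tz":2.5,"twist":0},{"hand":0,"tx":0,"ty":0,"tz":2.0,"twist":0},{"hand":0,"tx":0,"ty":0,"tz":1.0,"twist":0},{"hand":0,"tx":0,"ty":0,"tz":0,"twist":0},{"hand":0,"tx":0,"ty":0,"tz":0,"twist":0}]'

```text
t: 2.68
tool_pos: [399.0, 37.6, 71.4]
eef_rot: [-0.0, 1.0, 0.013, -0.0]
wrist_force: [-0.5, 0.6, -0.0]
gripper_width: -0.0
grasp_force: 0.0
```

```bash
python3 - <<'E'
from plant import sensors, camera
import cv2,numpy as np
print(sensors.read_state()["tool_pos"],sensors.read_state()["eef_rot"])
a=[cv2.resize(camera(n)["color"][a:a+200,b:b+200,::-1],(400,400)) for n,a,b in(("side",130,200),("top",120,170))]
cv2.imwrite("pics/p1.png",np.hstack(a))
E
```

```text
[398.98589476  37.6407672   71.41484853] [-1.55167512e-05  9.99919501e-01  1.26826941e-02 -3.74251210e-04]
```

View pics/p1.png

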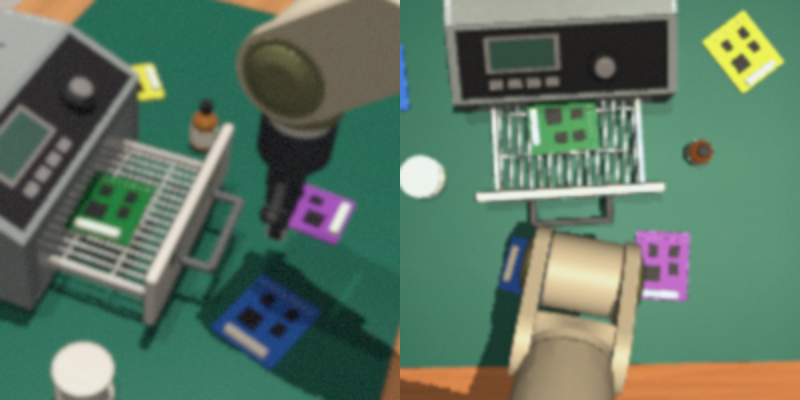

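The left half shows the fingertip at (275,235), robot-side of the handle bar (215,230), and everything in place. Next I lower to bar height and creep to contact.

>>> jog_arm --increments '[{"hand":0,"tx":0,"ty":-0.5,"tz":0.8,"twist":0},{"hand":0,"tx":0,"ty":-0.4,"tz":1.0,"twist":0},{"hand":0,"tx":0.3,"ty":0,"tz":0.8,"twist":0},{"hand":0,"tx":0.5,"ty":0,"tz":0,"twist":0},{"hand":0,"tx":0.6,"ty":0,"tz":0,"twist":0},{"hand":0,"tx":0.5,"ty":0,"tz":0,"twist":0},{"hand":0,"tx":0.3,"ty":0,"tz":0,"twist":0},{"hand":0,"tx":0.2,"ty":0,"tz":0,"twist":0},{"hand":0,"tx":0.2,"ty":0,"tz":0,"twist":0},{"hand":0,"tx":0.2,"ty":0,"tz":0,"twist":0},{"hand":0,"tx":0.2,"ty":0,"tz":0,"twist":0},{"hand":0,"tx":0.2,"ty":0,"tz":0,"twist":0},{"hand":0,"tx":0.2,"ty":0,"tz":0,"twist":0},{"hand":0,"tx":0.2,"ty":0,"tz":0,"twist":0},{"hand":0,"tx":0.2,"ty":0,"tz":0,"twist":0}]'

```text
t: 4.03
tool_pos: [437.1, 48.7, 45.3]
eef_rot: [-0.0, 1.0, 0.014, -0.0]
wrist_force: [-0.0, 0.3, -0.5]
gripper_width: -0.1
grasp_force: 0.0
```

Continue slowly until contact, then go up to about 5 cm/s.

>>> jog_arm --increments '[{"hand":0,"tx":0.15,"ty":0,"tz":0,"twist":0},{"hand":0,"tx":0.15,"ty":0,"tz":0,"twist":0},{"hand":0,"tx":0.15,"ty":0,"tz":0,"twist":0},{"hand":0,"tx":0.15,"ty":0,"tz":0,"twist":0},{"hand":0,"tx":0.15,"ty":0,"tz":0,"twist":0},{"hand":0,"tx":0.15,"ty":0,"tz":0,"twist":0},{"hand":0,"tx":0.15,"ty":0,"tz":0,"twist":0},{"hand":0,"tx":0.15,"ty":0,"tz":0,"twist":0},{"hand":0,"tx":0.15,"ty":0,"tz":0,"twist":0},{"hand":0,"tx":0.15,"ty":0,"tz":0,"twist":0}]'

```text
t: 4.87
tool_pos: [452.0, 49.1, 45.2]
eef_rot: [-0.0, 1.0, 0.014, -0.0]
wrist_force: [-1.9, 1.3, 1.0]
gripper_width: -0.0
grasp_force: 1.1
```

>>> jog_arm --increments '[{"hand":0,"tx":0.2,"ty":0,"tz":0,"twist":0},{"hand":0,"tx":0.25,"ty":0,"tz":0,"twist":0},{"hand":0,"tx":0.3,"ty":0,"tz":0,"twist":0},{"hand":0,"tx":0.35,"ty":0,"tz":0,"twist":0},{"hand":0,"tx":0.4,"ty":0,"tz":0,"twist":0},{"hand":0,"tx":0.4,"ty":0,"tz":0,"twist":0},{"hand":0,"tx":0.4,"ty":0,"tz":0,"twist":0},{"hand":0,"tx":0.4,"ty":0,"tz":0,"twist":0},{"hand":0,"tx":0.4,"ty":0,"tz":0,"twist":0},{"hand":0,"tx":0.4,"ty":0,"tz":0,"twist":0},{"hand":0,"tx":0.4,"ty":0,"tz":0,"twist":0},{"hand":0,"tx":0.4,"ty":0,"tz":0,"twist":0},{"hand":0,"tx":0.4,"ty":0,"tz":0,"twist":0},{"hand":0,"tx":0.4,"ty":0,"tz":0,"twist":0},{"hand":0,"tx":0.4,"ty":0,"tz":0,"twist":0},{"hand":0,"tx":0.4,"ty":0,"tz":0,"twist":0},{"hand":0,"tx":0.35,"ty":0,"tz":0,"twist":0},{"hand":0,"tx":0.3,"ty":0,"tz":0,"twist":0},{"hand":0,"tx":0.25,"ty":0,"tz":0,"twist":0},{"hand":0,"tx":0.2,"ty":0,"tz":0,"twist":0}]'

```text
t: 6.53
tool_pos: [522.2, 50.9, 45.3]
eef_rot: [0.0, 1.0, 0.014, 0.0]
wrist_force: [-2.2, 1.2, -0.1]
gripper_width: -0.4
grasp_force: 1.1
```

```bash
python3 - <<'E'
from plant import sensors, camera
import cv2,numpy as np
a=[cv2.resize(camera(n)["color"][a:a+200,b:b+200,::-1],(400,400)) for n,a,b in(("side",130,160),("top",80,170))]
cv2.imwrite("pics/p2.png",np.hstack(a))
E
```

```text
(no output)
```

View pics/p2.png

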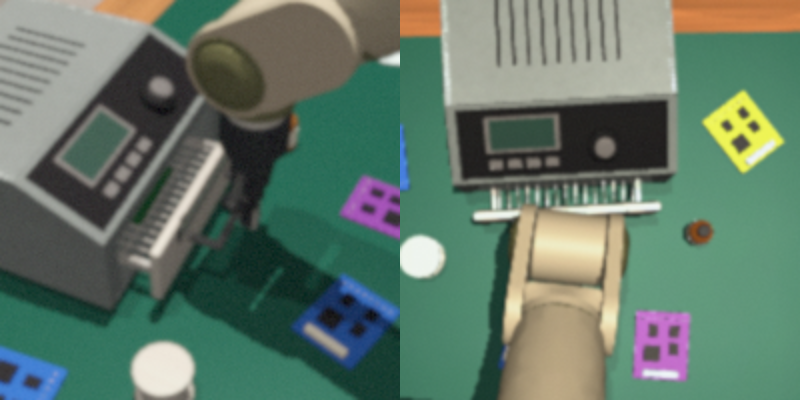

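The drawer is now mostly shut, with the plate top edge at (565,211) in the right half. The finger is on the mid-bar and the neighbours haven't moved. I continue more slowly.

>>> jog_arm --increments '[{"hand":0,"tx":0.2,"ty":0,"tz":0,"twist":0},{"hand":0,"tx":0.25,"ty":0,"tz":0,"twist":0},{"hand":0,"tx":0.25,"ty":0,"tz":0,"twist":0},{"hand":0,"tx":0.25,"ty":0,"tz":0,"twist":0},{"hand":0,"tx":0.25,"ty":0,"tz":0,"twist":0},{"hand":0,"tx":0.25,"ty":0,"tz":0,"twist":0},{"hand":0,"tx":0.25,"ty":0,"tz":0,"twist":0},{"hand":0,"tx":0.25,"ty":0,"tz":0,"twist":0},{"hand":0,"tx":0.2,"ty":0,"tz":0,"twist":0},{"hand":0,"tx":0.15,"ty":0,"tz":0,"twist":0},{"hand":0,"tx":0.12,"ty":0,"tz":0,"twist":0},{"hand":0,"tx":0.12,"ty":0,"tz":0,"twist":0},{"hand":0,"tx":0.12,"ty":0,"tz":0,"twist":0},{"hand":0,"tx":0.12,"ty":0,"tz":0,"twist":0}]'

```text
t: 7.8
tool_pos: [549.7, 51.8, 45.3]
eef_rot: [-0.0, 1.0, 0.014, -0.0]
wrist_force: [-2.3, 1.3, 1.0]
gripper_width: -0.2
grasp_force: 1.1
```

>>> jog_arm --increments '[{"hand":0,"tx":0.1,"ty":0,"tz":0,"twist":0},{"hand":0,"tx":0.1,"ty":0,"tz":0,"twist":0},{"hand":0,"tx":0.1,"ty":0,"tz":0,"twist":0},{"hand":0,"tx":0.1,"ty":0,"tz":0,"twist":0},{"hand":0,"tx":0.1,"ty":0,"tz":0,"twist":0},{"hand":0,"tx":0.1,"ty":0,"tz":0,"twist":0}]'

```text
t: 8.3
tool_pos: [555.7, 51.9, 45.3]
eef_rot: [-0.0, 1.0, 0.014, -0.0]
wrist_force: [-2.0, 1.4, 0.8]
gripper_width: -0.0
grasp_force: 1.0
```

>>> jog_arm --increments '[{"hand":0,"tx":0.1,"ty":0,"tz":0,"twist":0},{"hand":0,"tx":0.1,"ty":0,"tz":0,"twist":0},{"hand":0,"tx":0.1,"ty":0,"tz":0,"twist":0},{"hand":0,"tx":0.1,"ty":0,"tz":0,"twist":0}]'

```text
t: 8.63
tool_pos: [558.0, 52.0, 45.1]
eef_rot: [-0.0, 1.0, 0.014, -0.003]
wrist_force: [-15.9, -0.7, 9.2]
gripper_width: 0.1
grasp_force: 7.9
```

>>> jog_arm --increments '[{"hand":0,"tx":0.08,"ty":0,"tz":0,"twist":0},{"hand":0,"tx":0.05,"ty":0,"tz":0,"twist":0},{"hand":0,"tx":0,"ty":0,"tz":0,"twist":0},{"hand":0,"tx":0,"ty":0,"tz":0,"twist":0}]'

```text
t: 8.97
tool_pos: [558.0, 52.0, 45.1]
eef_rot: [-0.0, 1.0, 0.014, -0.004]
wrist_force: [-19.1, -0.4, 11.5]
gripper_width: 0.2
grasp_force: 9.4
```

Firmly at the stop. I ease off slowly, back away, and check.

>>> jog_arm --increments '[{"hand":0,"tx":-0.1,"ty":0,"tz":0,"twist":0},{"hand":0,"tx":-0.1,"ty":0,"tz":0,"twist":0},{"hand":0,"tx":-0.1,"ty":0,"tz":0,"twist":0},{"hand":0,"tx":-0.1,"ty":0,"tz":0,"twist":0},{"hand":0,"tx":-0.2,"ty":0,"tz":0,"twist":0},{"hand":0,"tx":-0.4,"ty":0,"tz":0,"twist":0},{"hand":0,"tx":-0.8,"ty":0,"tz":0,"twist":0},{"hand":0,"tx":-1.2,"ty":0,"tz":0,"twist":0},{"hand":0,"tx":-1.2,"ty":0,"tz":0,"twist":0},{"hand":0,"tx":-0.8,"ty":0,"tz":-1.0,"twist":0},{"hand":0,"tx":0,"ty":0,"tz":-2.0,"twist":0},{"hand":0,"tx":0,"ty":0,"tz":-2.5,"twist":0},{"hand":0,"tx":0,"ty":0,"tz":-2.5,"twist":0},{"hand":0,"tx":0,"ty":0,"tz":-2.5,"twist":0},{"hand":0,"tx":0,"ty":0,"tz":-2.5,"twist":0},{"hand":0,"tx":0,"ty":0,"tz":-2.5,"twist":0},{"hand":0,"tx":0,"ty":0,"tz":-1.0,"twist":0},{"hand":0,"tx":0,"ty":0,"tz":0,"twist":0},{"hand":0,"tx":0,"ty":0,"tz":0,"twist":0}]'

```text
t: 10.55
tool_pos: [510.7, 50.6, 209.5]
eef_rot: [-0.0, 1.0, 0.014, -0.0]
wrist_force: [-0.6, -0.8, -0.8]
gripper_width: 0.0
grasp_force: 0.0
```

```bash
python3 - <<'E'
from plant import sensors, camera
import cv2,numpy as np
print(sensors.read_state()["tool_pos"],sensors.read_state()["wrist_force"])
a=[cv2.resize(camera(n)["color"][a:a+150,b:b+150,::-1],(400,400)) for n,a,b in(("side",130,180),("top",80,190))]
cv2.imwrite("pics/p3.png",np.hstack(a))
E
```

```text
[510.73143446  50.64760239 209.48751905] [-0.55720684 -0.78869143 -0.77757442]
```

View pics/p3.png

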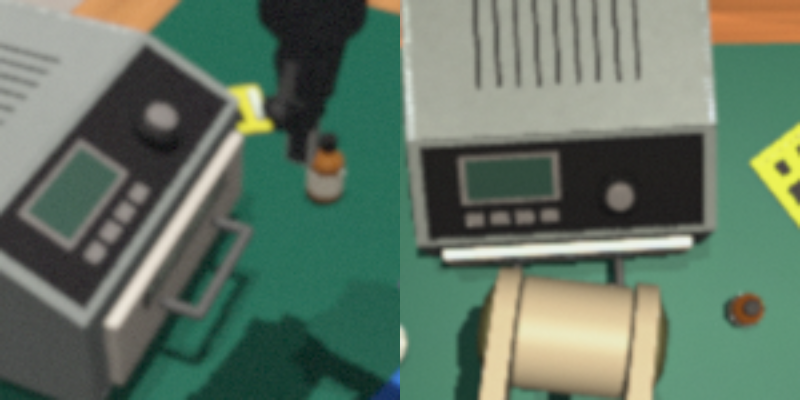

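The drawer is shut: the plate sits on the oven front at (565,248) in the right half. The flux bottle is untouched and the button is clear at (620,196). Next I move above and in front of the button.

>>> jog_arm --increments '[{"hand":0,"tx":0.7,"ty":0.2,"tz":0,"twist":0},{"hand":0,"tx":1.4,"ty":0.6,"tz":0,"twist":0},{"hand":0,"tx":1.8,"ty":0.8,"tz":0,"twist":0},{"hand":0,"tx":1.8,"ty":0.8,"tz":0,"twist":0},{"hand":0,"tx":1.8,"ty":0.8,"tz":0,"twist":0},{"hand":0,"tx":1.8,"ty":0.8,"tz":0,"twist":0},{"hand":0,"tx":1.8,"ty":0.8,"tz":0.4,"twist":0},{"hand":0,"tx":1.4,"ty":0.4,"tz":0.8,"twist":0},{"hand":0,"tx":0.8,"ty":0.2,"tz":0.8,"twist":0},{"hand":0,"tx":0,"ty":0,"tz":0.4,"twist":0},{"hand":0,"tx":0,"ty":0,"tz":0,"twist":0},{"hand":0,"tx":0,"ty":0,"tz":0,"twist":0}]'

```text
t: 11.65
tool_pos: [644.8, 0.6, 186.0]
eef_rot: [-0.0, 1.0, 0.014, -0.001]
wrist_force: [0.3, -0.2, 0.2]
gripper_width: -0.2
grasp_force: 0.0
```

```bash
python3 - <<'E'
from plant import sensors, camera
import cv2,numpy as np
from h import *
print(sensors.read_state()["tool_pos"])
t=np.load("top0.npz");s=np.load("side0.npz")
f=lambda p:(np.array(p)+.5)*1.5625-.5
print(two(t,f((272,153.4)),s,f((240.2,173))))
c=camera("side");cv2.imwrite("pics/p4.png",cv2.resize(c["color"][120:220,190:310,::-1],(720,600)))
E
```

```text
[6.44826242e+02 6.36582819e-01 1.86017135e+02]
(array([659.82626448,   1.10151258, 167.9306762 ]), np.float64(0.8232445125926916))
```

View pics/p4.png

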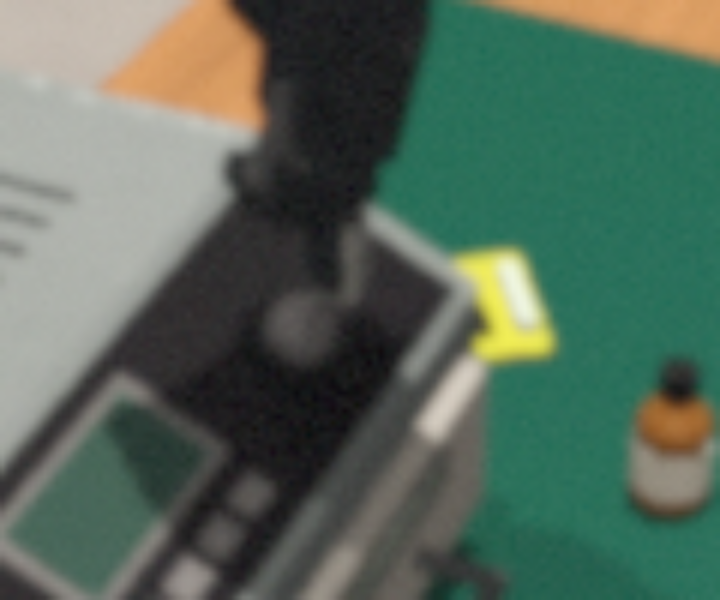

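The fingertip (335,290) is just above and in front of the grey cap (300,328), in line with it. I come down along the button's axis.

>>> jog_arm --increments '[{"hand":0,"tx":0.09,"ty":0,"tz":0.18,"twist":0},{"hand":0,"tx":0.09,"ty":0,"tz":0.18,"twist":0},{"hand":0,"tx":0.09,"ty":0,"tz":0.18,"twist":0},{"hand":0,"tx":0.09,"ty":0,"tz":0.18,"twist":0},{"hand":0,"tx":0.09,"ty":0,"tz":0.18,"twist":0},{"hand":0,"tx":0.09,"ty":0,"tz":0.18,"twist":0},{"hand":0,"tx":0.05,"ty":0,"tz":0.1,"twist":0},{"hand":0,"tx":0.05,"ty":0,"tz":0.1,"twist":0},{"hand":0,"tx":0,"ty":0,"tz":0,"twist":0}]'

```text
t: 12.45
tool_pos: [651.8, 0.5, 173.2]
eef_rot: [-0.0, 1.0, 0.014, -0.0]
wrist_force: [-0.4, -0.2, 0.4]
gripper_width: -0.1
grasp_force: 0.0
```

>>> jog_arm --increments '[{"hand":0,"tx":0.05,"ty":0,"tz":0.1,"twist":0},{"hand":0,"tx":0.05,"ty":0,"tz":0.1,"twist":0},{"hand":0,"tx":0.05,"ty":0,"tz":0.1,"twist":0},{"hand":0,"tx":0.05,"ty":0,"tz":0.1,"twist":0},{"hand":0,"tx":0,"ty":0,"tz":0,"twist":0}]'

```text
t: 12.87
tool_pos: [653.8, 0.5, 169.2]
eef_rot: [-0.0, 1.0, 0.014, -0.0]
wrist_force: [-0.2, 0.1, 0.0]
gripper_width: -0.1
grasp_force: 0.0
```

>>> jog_arm --increments '[{"hand":0,"tx":0,"ty":0,"tz":0.1,"twist":0},{"hand":0,"tx":0,"ty":0,"tz":0.1,"twist":0},{"hand":0,"tx":0,"ty":0,"tz":0.1,"twist":0},{"hand":0,"tx":0,"ty":0,"tz":0,"twist":0}]'

```text
t: 13.2
tool_pos: [654.0, 0.5, 166.7]
eef_rot: [0.0, 1.0, 0.014, 0.0]
wrist_force: [0.7, 0.3, 3.1]
gripper_width: 0.0
grasp_force: 1.2
```

Contact at 3 N. Press along the axis.

>>> jog_arm --increments '[{"hand":0,"tx":0.05,"ty":0,"tz":0.1,"twist":0},{"hand":0,"tx":0.05,"ty":0,"tz":0.1,"twist":0},{"hand":0,"tx":0.05,"ty":0,"tz":0.1,"twist":0},{"hand":0,"tx":0.05,"ty":0,"tz":0.1,"twist":0},{"hand":0,"tx":0,"ty":0,"tz":0,"twist":0}]'

```text
t: 13.62
tool_pos: [655.9, 0.5, 162.9]
eef_rot: [0.0, 1.0, 0.014, 0.0]
wrist_force: [-0.8, 0.8, 5.4]
gripper_width: -0.1
grasp_force: 2.7
```

>>> jog_arm --increments '[{"hand":0,"tx":0.05,"ty":0,"tz":0.1,"twist":0},{"hand":0,"tx":0.05,"ty":0,"tz":0.1,"twist":0},{"hand":0,"tx":0,"ty":0,"tz":0,"twist":0}]'

```text
t: 13.87
tool_pos: [656.3, 0.5, 162.5]
eef_rot: [0.0, 1.0, 0.014, -0.0]
wrist_force: [-9.3, -0.2, 16.3]
gripper_width: 0.1
grasp_force: 9.5
```

Hard stop felt at about 19 N, so the button is fully down. Now I release along the axis and back off.

>>> jog_arm --increments '[{"hand":0,"tx":-0.05,"ty":0,"tz":-0.1,"twist":0},{"hand":0,"tx":-0.1,"ty":0,"tz":-0.2,"twist":0},{"hand":0,"tx":-0.2,"ty":0,"tz":-0.4,"twist":0},{"hand":0,"tx":-0.4,"ty":0,"tz":-0.8,"twist":0},{"hand":0,"tx":-0.7,"ty":0,"tz":-1.4,"twist":0},{"hand":0,"tx":-1.5,"ty":0,"tz":-1.5,"twist":0},{"hand":0,"tx":-2,"ty":0,"tz":-1,"twist":0},{"hand":0,"tx":-2.5,"ty":0,"tz":0,"twist":0},{"hand":0,"tx":-2.5,"ty":0,"tz":0,"twist":0},{"hand":0,"tx":-2.5,"ty":0,"tz":0,"twist":0},{"hand":0,"tx":-2.5,"ty":0,"tz":0,"twist":0},{"hand":0,"tx":-2,"ty":0,"tz":0,"twist":0},{"hand":0,"tx":-1,"ty":0,"tz":0,"twist":0},{"hand":0,"tx":0,"ty":0,"tz":0,"twist":0},{"hand":0,"tx":0,"ty":0,"tz":0,"twist":0}]'

```text
t: 15.12
tool_pos: [477.3, -4.3, 214.8]
eef_rot: [0.0, 1.0, 0.013, 0.0]
wrist_force: [0.6, -0.4, 1.2]
gripper_width: -0.2
grasp_force: 0.0
```

```bash
python3 - <<'E'
from plant import sensors, camera
import cv2,numpy as np
print(sensors.read_state()["tool_pos"])
a=[cv2.resize(camera(n)["color"][a:a+150,b:b+150,::-1],(400,400)) for n,a,b in(("side",130,180),("top",80,190))]
cv2.imwrite("pics/p5.png",np.hstack(a))
E
```

```text
[477.32029074  -4.27651869 214.75981792]
```

View pics/p5.png

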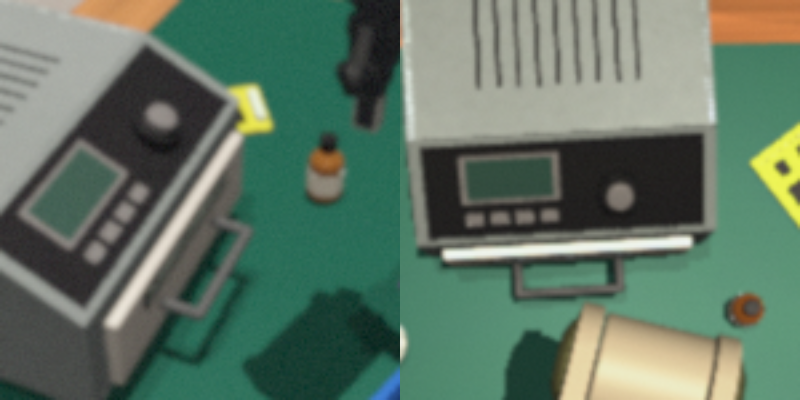

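The drawer is still shut (plate at (565,248), right half). The button is back up at (160,118) in the left half, and the arm is clear.

```bash
python3 -c "
from plant import ticket
print(ticket.hand_in())"
```

```text
the job is handed in; nothing more can be done
None
```

I pushed the drawer shut to its stop, then pressed the start button fully down and released it, and handed the job in at about 15 s; the board can't be seen inside the shut oven, so I couldn't check its final position.

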